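# Turn the pot carousel until the square jar faces the pointer

### The arm

A 6-joint arm with a two-finger parallel gripper is mounted at the origin on the work surface. World frame = base frame: x ahead of the robot, y to its left, z up, the work surface at z = 0. Lengths are in mm, angles in degrees, forces in N, time in s.
With the tool pointing down it reaches from about 300 to 850 mm from the base axis. Payload 4.2 kg.
Tool frame: the origin (TCP) lies between the finger pads; the fingertips stand 22 mm ahead of it and the grasp point (between the pads) lies 3 mm ahead of it; z points along the fingers, y is the direction in which the jaws open and shut (so a half turn about z gives the same grasp; the last joint's range is limited). The gripper opens to 91 mm and grips with 3 to 60 N. Pads are 32 mm wide; open, the fingers measure 118 mm over their backs; the gripper's body (76 mm by 178 mm) begins 60 mm behind the grasp point.
Start: joints at [70.531, 18.312, 89.639, -0, 72.044, -1.146], TCP at [180.768, 545.86, 235.976] pointing down, gripper open.
Joint ranges: [-177.97, 177.97], [-48.28, 115.42], [12.27, 149.76], [-77.06, 257.06], [2.81, 150.46], [-146.56, 146.56]. Speed limits (degrees/s): [147.25, 147.25, 180, 180, 180, 180].

### API

Orientations are given as [roll, pitch, yaw] about the fixed x, y, z axes, in that order (R = Rz(yaw) Ry(pitch) Rx(roll)).
In Python, from workcell import * gives the robot as it stands.
- The arm moves only by the shell command python3 -m jog 'ROWS' [OPENING] [FORCE]. ROWS is text: rows parted by semicolons, each of 6 numbers parted by spaces: the shift along the tool's x, y, z in units of 0.5 m (1.0 is 0.5 m), then the turn, a rotation vector about the tool's x, y, z in units of pi/2 rad (1.0 is pi/2 rad). A call has 1 to 20 rows; each row is the pose to reach, as a shift and turn from the pose measured when the call began, along the tool's axes at that moment; what a row does not reach only later rows make up. A row lasts 1/12 s, in which the tool goes at most 41.7 mm and 7.16 degrees, less where a joint would pass 70% of its speed; a pose out of reach is approached as far as the arm can. A call with a number of a shift or a turn outside -1 to 1 is refused whole. A call with a gripper value outside its range is refused whole. OPENING is the opening, from -1 (shut) to 1 (fully open), set as the call begins (- or left out, the last holds). The fingers move at their own pace and stop on an object; FORCE is the grip in N (left out, the last holds). Time passes only in rows, so rows that repeat a pose let the fingers close. It gives the time, the measured TCP pose, the force and the opening at its end, in the units of the state.
- state(): the state, without advancing time (a new reading comes with each control period).
- grab_frame(name): name is "side" or "top"; returns the picture (400x640x3 uint8, red, green, blue); there is no depth.
- calibration(name): a dict with "mtx" (3x3 intrinsics, pixels), "rvec" (rotation vector, rad) and "tvec" (3), from world to camera coordinates, as OpenCV has them. Camera axes: x right, y down, z forward; pixel columns grow to the right and rows downward; lengths in mm; the calibration is good to about 2 mm. A picture is of the moment at which its call begins. calibration takes no time and is no camera call.
- job_done(): hands the job in, once; it reports no verdict.
Trained networks look in the newest picture that a camera, given by its name, has taken for a name from the list of things; names that differ only in an ending like _2 or _b are one class to them, and where a whole thing is asked for, a point or a joint stands for the part that bears it (a point fixed in the world has none). Each returns a list of dicts, best first, with "confidence" (0 to 1); they miss things now and then, are a little off and sometimes report something else, mostly with a low value. They report only what shows in the picture. A call takes as long as a camera call. They do not tell look-alikes from the thing itself.
- spot_in(query, camera): "rect" ([left, top, right, bottom] in pixels, round what is visible of it).
- tip_of(query, camera): "location" ([column, row] in pixels: a listed point, or the origin of a listed thing).
The state is a dict: "time_s": time; "qpos": joint angles; "qvel": joint speeds; "effort": joint torques, N m; "ee_pos": TCP position; "ee_rot": TCP orientation; "force": force on the tool from outside, world axes, zero at the start; "torque": the same for the moment, N m; "gripper_width": finger opening in mm.
Only numpy, scipy, OpenCV 4.12 (cv2) and the standard library are available. Lean on these libraries where they do the work, as an engineer would, in place of code of your own. Each camera call takes 0.05 s, during which the arm holds its last target. There are 200 camera calls.

### The job

Turn the round pot carousel by pushing its rim (its edge or the posts on it), without flinging it round, until the tall square jar stands straight in line with the pointer on the carousel's foot. Do not touch, lift or upset the jar and the pots on it, and leave the other things on the table alone. Finish with the carousel at rest.

Things in the scene. Friction and masses are not known exactly. Their poses are not given: they have to be found in the camera images.
- carousel_base: Fixed foot of the rotating pot carousel, white plastic disc 210 mm across, 18 mm high. A flat white pointer tongue (40 mm wide, 12 mm high) runs along its -x axis and ends in a point 210 mm from the axis, 60 mm beyond the deck's edge: this is the front. Origin: on the turning axis at the work surface, z up. Place and yaw vary; the front is within about 30 degrees of the world's -x
- deck (a joint): How far the carousel's deck has turned since the start, rad, about the foot's vertical axis, growing counter-clockwise seen from above; it always starts at 0, wherever the jar is, and turns endlessly either way (value not wrapped). Dry bearing, about 0.16 N m (1 to 2 N at a post moves it); pushed slowly, it stops within a degree or two of the push ending
- deck_centre (a point): Middle of the deck's top, on the turning axis, 34 mm above the work surface; its axes turn with the deck, -x towards the jar, z up. Deck: steel disc 300 mm across, 14 mm thick, with a hub pin (20 mm across, 20 mm high) and six raised rings (75 mm across, 6 mm high) centred 83 mm from the axis, 60 degrees apart, that hold the jar and five pots
- post (a point): Top of one of six equal upright black plastic posts on the deck's rim, for pushing sideways: 12 mm thick, centred 140 mm from the axis, round tops 84 mm above the work surface, straight down to the deck at 34 mm. They stand 60 degrees apart, halfway between the rings; this one is 30 degrees counter-clockwise (from above) of the jar
- jar: The jar to bring to the front: the only tall and the only square item on the deck, a white ceramic jar 47 x 47 mm with a flat lid and a small round knob (16 mm across) on top, 70 mm tall in all, about 0.2 kg, loose in its ring on the deck at any yaw, top 104 mm above the work surface. Origin: centre of its underside, z up
- pot1: white lidded pot, one solid piece, 42 mm tall, 66 mm across at the lid and 58 mm at the foot, about 0.14 kg, loose in a ring of the deck; all five pots look the same. Origin: centre of its underside; it stands 60 degrees counter-clockwise from the jar on the deck
- pot2: white lidded pot, one solid piece, 42 mm tall, 66 mm across at the lid and 58 mm at the foot, about 0.14 kg, loose in a ring of the deck; all five pots look the same. Origin: centre of its underside; it stands 120 degrees counter-clockwise from the jar on the deck
- pot3: white lidded pot, one solid piece, 42 mm tall, 66 mm across at the lid and 58 mm at the foot, about 0.14 kg, loose in a ring of the deck; all five pots look the same. Origin: centre of its underside; it stands 180 degrees counter-clockwise from the jar on the deck
- pot4: white lidded pot, one solid piece, 42 mm tall, 66 mm across at the lid and 58 mm at the foot, about 0.14 kg, loose in a ring of the deck; all five pots look the same. Origin: centre of its underside; it stands 240 degrees counter-clockwise from the jar on the deck
- pot5: white lidded pot, one solid piece, 42 mm tall, 66 mm across at the lid and 58 mm at the foot, about 0.14 kg, loose in a ring of the deck; all five pots look the same. Origin: centre of its underside; it stands 300 degrees counter-clockwise from the jar on the deck
- spare_pot: A pot like those on the deck (42 mm tall, 66 mm across), standing loose on the table to the left of the carousel; to be left alone. Origin: centre of its underside
- bottle: Glass bottle with a white cap, 170 mm tall, 64 mm across, loose on the table at the left; to be left alone. Origin: centre of its underside
- pan: Open steel pan 200 x 150 mm, 50 mm high, loose on the table to the right; to be left alone. Origin: centre of its underside
Not all that is in view belongs to the job. What is shaped like the pot3 but purple or yellow is not meant.

How it is judged (in metres and radians):
At the end, for the whole second after the job is handed in: The jar's centre is on the pointer side of the axis and within 12 mm (about 8 degrees) either side of the pointer's centre line; jar and pots stand upright in their rings; the deck is at rest (below 0.05 rad/s); spare pot, bottle and pan are within 20 mm of where they stood (x of jar in the frame of carousel_base below -0.05 m and y of jar in the frame of carousel_base between -0.012 and 0.012 m and z of jar in the frame of carousel_base between 0.028 and 0.042 m and angle between each of jar, pot1, pot2, pot3, pot4, pot5's own z axis and vertical below 0.15 rad and horizontal distance between jar and carousel_base between 0.073 and 0.093 m and z of pot1 in the frame of carousel_base between 0.028 and 0.042 m and horizontal distance between pot1 and carousel_base between 0.073 and 0.093 m and z of pot2 in the frame of carousel_base between 0.028 and 0.042 m and horizontal distance between pot2 and carousel_base between 0.073 and 0.093 m and z of pot3 in the frame of carousel_base between 0.028 and 0.042 m and horizontal distance between pot3 and carousel_base between 0.073 and 0.093 m and z of pot4 in the frame of carousel_base between 0.028 and 0.042 m and horizontal distance between pot4 and carousel_base between 0.073 and 0.093 m and z of pot5 in the frame of carousel_base between 0.028 and 0.042 m and horizontal distance between pot5 and carousel_base between 0.073 and 0.093 m and velocity of joint deck between -0.05 and 0.05 rad/s and distance of each of spare_pot, bottle, pan from where it was at the start of the episode below 0.02 m); the robot touches nothing.
It fails at once if the robot pushed or grasped the jar or a pot on the deck (over 1.5 N) (contact force between any of jar, pot1, pot2, pot3, pot4, pot5 and the fingers above 1.5 N or contact force between any of jar, pot1, pot2, pot3, pot4, pot5 and the arm above 1.5 N).
It fails at once if an item on the deck was lifted or tipped out of its ring (z of any of jar, pot1, pot2, pot3, pot4, pot5 in the frame of carousel_base above 0.046 m or angle between any of jar, pot1, pot2, pot3, pot4, pot5's own z axis and vertical above 0.3 rad).
It fails at once if the spare pot, the bottle or the pan was moved by more than 20 mm (distance of any of spare_pot, bottle, pan from where it was at the start of the episode above 0.02 m).
It fails at once if the deck was whirled round (over 4 rad/s) (velocity of joint deck above 4 rad/s or velocity of joint deck below -4 rad/s).
It also fails if it takes over 64 s, if anything falls off the work surface, if the arm or the gripper's body presses on something with over 40 N, if the wrist force passes 120 N, or if a joint passes its speed limit or range.

## Working session

There is one attempt and no reset: what is moved stays moved. The work goes in short steps, Python scripts to look and compute and a shell command to move; the robot and the scene stay as the last step left them, time stands still between calls to the robot, and variables do not carry over. Pictures are saved under pics/ and viewed, about 8 in all and at most 12, crops included, and the job is handed in when it is done.

```bash
mkdir -p pics
cat > h.py <<'E'
from workcell import *
import numpy as np, cv2
def ray(cam,px,z):
    c=calibration(cam);K=np.array(c["mtx"],float);R=cv2.Rodrigues(np.array(c["rvec"],float))[0];t=np.array(c["tvec"],float).ravel()
    d=R.T@np.linalg.inv(K)@np.array([px[0],px[1],1.]);o=-R.T@t
    return o+d*(z-o[2])/d[2]
def proj(cam,p):
    c=calibration(cam);return cv2.projectPoints(np.array([p],float),np.array(c["rvec"],float),np.array(c["tvec"],float),np.array(c["mtx"],float),None)[0].ravel()
E
python3 - <<'E'
from h import *
a=grab_frame("top");b=grab_frame("side")
cv2.imwrite("pics/top.png",a[:,:,::-1]);cv2.imwrite("pics/side.png",b[:,:,::-1])
H={"jar":0,"deck_centre":34,"post":84,"carousel_base":0,"spare_pot":0,"bottle":0,"pan":0,"pot1":34}
for cam in("top","side"):
  for q,z in H.items():
    if q=="jar":z=34
    for d in tip_of(q,cam)[:7]: print(cam,q,round(d["confidence"],2),np.round(d["location"]),np.round(ray(cam,d["location"],z)[:2]))
s=state();print(s)
E
```

```text
top jar 0.91 [352. 158.] [644. -90.]
top deck_centre 0.8 [327. 174.] [600. -22.]
top deck_centre 0.19 [295. 168.] [614.  63.]
top post 0.55 [345. 126.] [719. -69.]
top spare_pot 0.95 [176. 228.] [453. 383.]
top bottle 0.84 [168. 175.] [599. 415.]
top pan 0.81 [487. 209.] [ 511. -462.]
top pan 0.3 [166. 175.] [601. 420.]
top pot1 0.97 [333. 206.] [510. -39.]
top pot1 0.94 [324. 150.] [664. -14.]
top pot1 0.89 [298. 165.] [624.  55.]
top pot1 0.86 [251. 283.] [308. 172.]
top pot1 0.72 [303. 196.] [539.  42.]
top pot1 0.6 [223. 232.] [440. 250.]
top pot1 0.58 [227. 183.] [571. 246.]
side jar 0.93 [379. 218.] [634. -97.]
side jar 0.49 [282. 125.] [572. 366.]
side jar 0.4 [371. 192.] [666.  -9.]
side deck_centre 0.85 [348. 204.] [587. -16.]
side post 0.64 [406. 192.] [717. -90.]
side spare_pot 0.92 [241. 142.] [437. 391.]
side spare_pot 0.48 [284. 127.] [588. 390.]
side bottle 0.89 [283. 127.] [585. 395.]
side pan 0.73 [425. 364.] [ 520. -457.]
side pot1 0.97 [320. 196.] [536.  45.]
side pot1 0.96 [346. 182.] [623.  54.]
side pot1 0.87 [300. 156.] [558. 214.]
side pot1 0.87 [230. 200.] [315. 149.]
side pot1 0.84 [327. 221.] [510. -42.]
side pot1 0.82 [370. 192.] [663.  -9.]
side pot1 0.27 [379. 215.] [640. -89.]
{'time_s': 0.9, 'qpos': array([ 7.05310682e+01,  1.83107757e+01,  8.96403122e+01,  2.13033569e-03,
        7.20435040e+01, -1.14525593e+00]), 'qvel': array([ 0.00307482,  0.01980952,  0.00533943,  0.08862829, -0.02782019,
        0.03726497]), 'effort': array([-1.40263537e-04, -4.12340820e+01, -2.32229251e+01,  7.27914646e-02,
        3.78366164e-02, -1.85350666e-05]), 'ee_pos': array([180.75532172, 545.85543351, 235.97829897]), 'ee_rot': array([ 1.79994552e+02, -1.91813314e-03,  1.61675668e+02]), 'force': array([-0.54947317, -0.06804106, -0.31776974]), 'torque': array([ 0.03333326, -0.04919758, -0.02494142]), 'gripper_width': 91.16139152040785}
```

View pics/top.png

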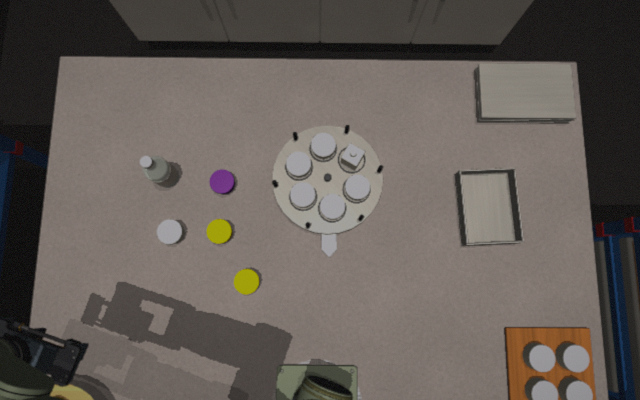

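View pics/side.png

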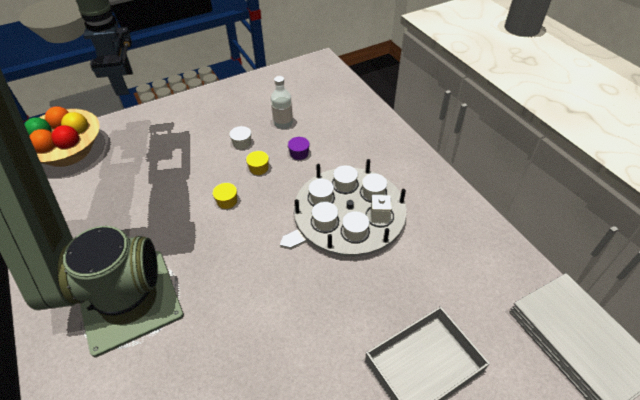

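The top view shows the carousel centred at about (327,177), the square jar at (352,157), six posts on the rim, and the pointer tip at (330,256). The look-alikes for the jar are five round pots on the deck, the spare pot at (170,231), yellow and purple pots at (222,181), (219,231) and (246,281), and the pots on the board at right. The jar is the only square item with a knob, so I'll check it in a close crop.

Run:
```python
from h import *
a=cv2.imread("pics/top.png")[115:265,262:394]
cv2.imwrite("pics/crop.png",cv2.resize(a,None,fx=4,fy=4,interpolation=cv2.INTER_CUBIC))
g=cv2.cvtColor(cv2.imread("pics/top.png"),6)[110:260,262:394]
n,l,st,c=cv2.connectedComponentsWithStats(((g<70)).astype(np.uint8))
for i in range(1,n):
  if 4<st[i,4]<100: print(st[i],np.round(c[i]+[262,110],1),np.round(ray("top",c[i]+[262,110],60)[:2]))
```

```text
[83 15  4  9 29] [346.5 128.7] [718. -74.]
[31 22  5  9 31] [294.9 135.8] [697.  64.]
[61 47  4  2  5] [324.4 157.4] [638. -15.]
[80 50 14  9 39] [348.2 164.2] [620. -78.]
[115  56   6   7  27] [379.5 168.8] [ 608. -161.]
[63 64  6  7 32] [327.2 177.4] [584. -23.]
[10 70  6  7 25] [274.6 183.3] [567. 115.]
[ 97 105   5   6  19] [360.6 217.4] [ 478. -110.]
[ 44 113   4   5  18] [307.5 224.8] [458.  28.]
```

View pics/crop.png

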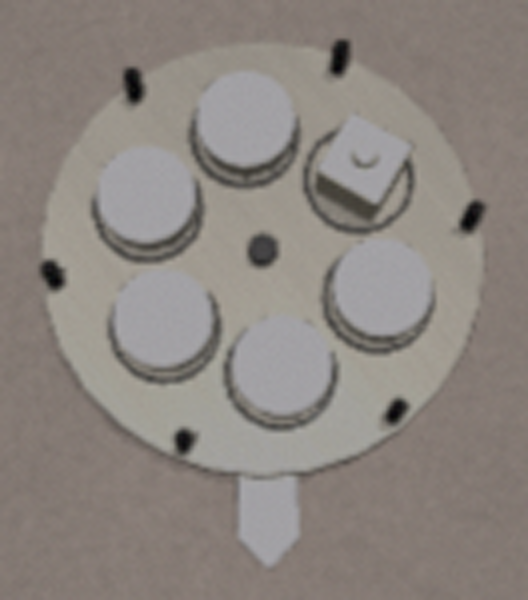

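The crop shows the square jar with its knob at crop (366,155), the pointer tip at (268,567), and clear posts. The post centroids fit a 140 mm circle.

```bash
cat >> h.py <<'E'
from scipy.spatial.transform import Rotation as Rn
def rows(poses):
    s=state();p0=np.array(s["ee_pos"]);R0=Rn.from_euler("xyz",s["ee_rot"],degrees=True)
    for x,y,z,yaw in poses:
        d=R0.inv().apply(np.array([x,y,z])-p0)/500
        r=(R0.inv()*Rn.from_euler("xyz",[180,0,yaw],degrees=True)).as_rotvec()/(np.pi/2)
        print(" ".join(f"{v:.3f}".rstrip("0").rstrip(".") or "0" for v in [*d,*r]),end="; ")
    print()
E
python3 - <<'E'
from h import *
c=np.array([587.7,-23])
P=np.array([[718,-74],[608,-161],[478,-110],[458,28],[567,115],[697,64]])-c
print(np.hypot(*P.T),np.degrees(np.arctan2(P[:,1],P[:,0])))
t=ray("top",[329,256.2],10)[:2]-c;print(t,np.hypot(*t),np.degrees(np.arctan2(t[1],t[0])))
for u in [(322,245),(336.7,245),(321.8,237),(336.5,237)]: print(ray("top",u,12)[:2]-c)
j=ray("top",(262+366/4,115+155/4),100)[:2]-c;print("jar",j,np.hypot(*j),np.degrees(np.arctan2(j[1],j[0])))
a=np.radians(158.6);x,y=c+142*np.array([np.cos(a),np.sin(a)]);print(x,y)
rows([(x,y,230,158.6),(x,y,72,158.6)])
E
```

```text
[139.9253015  139.48508881 140.01103528 139.36674639 139.54386407
 139.69785252] [ -21.37559601  -81.63172331 -141.58305026  158.53449796   98.53076561
   38.51889103]
[-207.53100277   -6.53099798] 207.63374255099328 -178.19749744179248
[-178.06629242   12.31357247]
[-177.80443869  -26.93961902]
[-156.7170999    12.98499797]
[-156.44751107  -26.38599341]
jar [ 50.1474714  -66.54912449] 83.32799564199897 -53.000489219569985
455.490074147521 28.812503375941994
-0.847 -0.809 0.012 0 -0 0.034; -0.847 -0.809 0.328 0 -0 0.034;
```

Centre is (588,-23), pointer at about -178°, jar at about -52°, so the deck must turn about -126°. I'll straddle the post at 158.5° with the jaws and carry it along the arc.

```bash
python3 -m jog '-0.847 -0.809 0.012 0 0 0.034;-0.847 -0.809 0.012 0 0 0.034;-0.847 -0.809 0.012 0 0 0.034;-0.847 -0.809 0.012 0 0 0.034;-0.847 -0.809 0.012 0 0 0.034;-0.847 -0.809 0.012 0 0 0.034;-0.847 -0.809 0.012 0 0 0.034;-0.847 -0.809 0.012 0 0 0.034;-0.847 -0.809 0.012 0 0 0.034;-0.847 -0.809 0.012 0 0 0.034;-0.847 -0.809 0.012 0 0 0.034;-0.847 -0.809 0.012 0 0 0.034;-0.847 -0.809 0.012 0 0 0.034;-0.847 -0.809 0.012 0 0 0.034;-0.847 -0.809 0.012 0 0 0.034;-0.847 -0.809 0.012 0 0 0.034;-0.847 -0.809 0.012 0 0 0.034;-0.847 -0.809 0.012 0 0 0.034;-0.847 -0.809 0.012 0 0 0.034;-0.847 -0.809 0.012 0 0 0.034'
python3 -c "
from h import *
rows([(455.5,28.8,110,158.6),(455.5,28.8,72,158.6)])"
```

```text
time_s: 2.57
ee_pos: [455.2, 30.0, 230.1]
ee_rot: [180.0, 0.0, 158.8]
force: [-0.1, -0.3, -0.5]
gripper_width: 91.1
-0.001 -0.002 0.24 0 0 0.002; -0.001 -0.002 0.316 0 0 0.002;
```

```bash
python3 -m jog '-0.001 -0.002 0.08 0 0 0.002;-0.001 -0.002 0.16 0 0 0.002;-0.001 -0.002 0.22 0 0 0.002;-0.001 -0.002 0.26 0 0 0.002;-0.001 -0.002 0.29 0 0 0.002;-0.001 -0.002 0.31 0 0 0.002;-0.001 -0.002 0.316 0 0 0.002;-0.001 -0.002 0.316 0 0 0.002'
python3 -m jog '0 0 0 0 0 0;0 0 0 0 0 0;0 0 0 0 0 0;0 0 0 0 0 0;0 0 0 0 0 0;0 0 0 0 0 0;0 0 0 0 0 0;0 0 0 0 0 0;0 0 0 0 0 0;0 0 0 0 0 0' -0.5 5
python3 - <<'E'
from h import *
a=grab_frame("side");cv2.imwrite("pics/s2.png",cv2.resize(a[140:280,220:440,::-1],None,fx=3,fy=3))
c=np.array([587.7,-23])
rows([(*(c+142*np.array([np.cos(np.radians(f)),np.sin(np.radians(f))])),72,f) for f in np.arange(158.5-2,158.5-61,-3)])
E
```

```text
time_s: 3.23
ee_pos: [454.7, 29.5, 71.6]
ee_rot: [-180.0, -0.1, 158.6]
force: [-0.2, -0.0, -0.2]
gripper_width: 90.9
time_s: 4.07
ee_pos: [454.7, 29.5, 71.6]
ee_rot: [-180.0, -0.1, 158.6]
force: [-0.6, -0.1, 1.4]
gripper_width: 27.5
-0.002 0.01 -0.001 -0 -0.001 0.024; -0.003 0.025 -0.001 -0 -0.001 0.057; -0.005 0.039 -0.001 -0 -0.001 0.09; -0.007 0.054 -0.001 -0 -0.001 0.124; -0.011 0.068 -0.001 -0 -0.001 0.157; -0.015 0.083 -0.001 -0 -0.001 0.19; -0.019 0.097 -0.001 -0 -0.001 0.224; -0.025 0.111 -0.001 -0 -0.001 0.257; -0.031 0.124 -0.001 -0 -0.001 0.29; -0.038 0.137 -0.001 -0 -0.001 0.324; -0.045 0.15 -0.001 -0 -0.001 0.357; -0.054 0.163 -0.001 -0 -0.001 0.39; -0.063 0.174 -0.001 -0.001 -0.001 0.424; -0.072 0.186 -0.001 -0.001 -0.001 0.457; -0.082 0.197 -0.001 -0.001 -0.001 0.49; -0.093 0.207 -0.001 -0.001 -0.001 0.524; -0.104 0.217 -0.001 -0.001 -0.001 0.557; -0.116 0.226 -0.001 -0.001 -0.001 0.59; -0.128 0.235 -0.001 -0.001 -0.001 0.624; -0.14 0.243 -0.001 -0.001 -0.001 0.657;
```

View pics/s2.png

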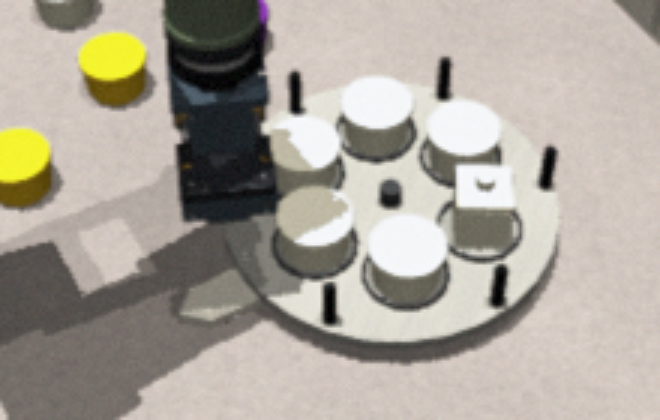

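The side crop shows the gripper straddling the near-left post, hidden behind it at about crop (225,200). Its body is clear of the pots, so I can start the turn.

```bash
python3 -m jog '-0.002 0.01 0 0 0 0.024;-0.003 0.025 0 0 0 0.057;-0.005 0.039 0 0 0 0.09;-0.007 0.054 0 0 0 0.124;-0.011 0.068 0 0 0 0.157;-0.015 0.083 0 0 0 0.19;-0.019 0.097 0 0 0 0.224;-0.025 0.111 0 0 0 0.257;-0.031 0.124 0 0 0 0.29;-0.038 0.137 0 0 0 0.324;-0.045 0.15 0 0 0 0.357;-0.054 0.163 0 0 0 0.39;-0.063 0.174 0 0 0 0.424;-0.072 0.186 0 0 0 0.457;-0.082 0.197 0 0 0 0.49;-0.093 0.207 0 0 0 0.524;-0.104 0.217 0 0 0 0.557;-0.116 0.226 0 0 0 0.59;-0.128 0.235 0 0 0 0.624;-0.14 0.243 0 0 0 0.657'
python3 - <<'E'
from h import *
a=grab_frame("side");cv2.imwrite("pics/s3.png",cv2.resize(a[120:280,220:440,::-1],None,fx=3,fy=3))
c=np.array([587.7,-23]);p=np.array(state()["ee_pos"][:2])-c;f0=np.degrees(np.arctan2(p[1],p[0]));print(f0,np.hypot(*p))
rows([(*(c+142*np.array([np.cos(np.radians(f)),np.sin(np.radians(f))])),72,f) for f in np.arange(98,98-58,-3)])
E
```

```text
time_s: 5.78
ee_pos: [563.8, 117.1, 71.1]
ee_rot: [-179.8, -0.0, 99.4]
force: [-1.2, -1.5, -0.3]
gripper_width: 22.9
98.89297641136156 142.18382123081136
-0 0.004 -0.001 -0 -0 0.014; -0.001 0.019 -0.001 -0 -0 0.048; -0.003 0.034 -0.001 -0 -0 0.081; -0.005 0.049 -0.001 -0 -0 0.114; -0.008 0.063 -0.001 -0 -0 0.148; -0.012 0.078 -0.001 -0 -0 0.181; -0.016 0.092 -0.001 -0 -0 0.214; -0.022 0.106 -0.001 -0 -0 0.248; -0.028 0.119 -0.001 -0 -0 0.281; -0.034 0.133 -0.001 -0 -0 0.314; -0.042 0.146 -0.002 -0 -0 0.348; -0.05 0.158 -0.002 -0 -0 0.381; -0.058 0.17 -0.002 -0 -0 0.414; -0.068 0.182 -0.002 -0 -0 0.448; -0.078 0.193 -0.002 -0 -0 0.481; -0.088 0.203 -0.002 -0 -0 0.514; -0.099 0.213 -0.002 -0 -0 0.548; -0.111 0.223 -0.002 -0 -0 0.581; -0.123 0.232 -0.002 -0 -0 0.614; -0.135 0.24 -0.002 -0 -0 0.648;
```

View pics/s3.png

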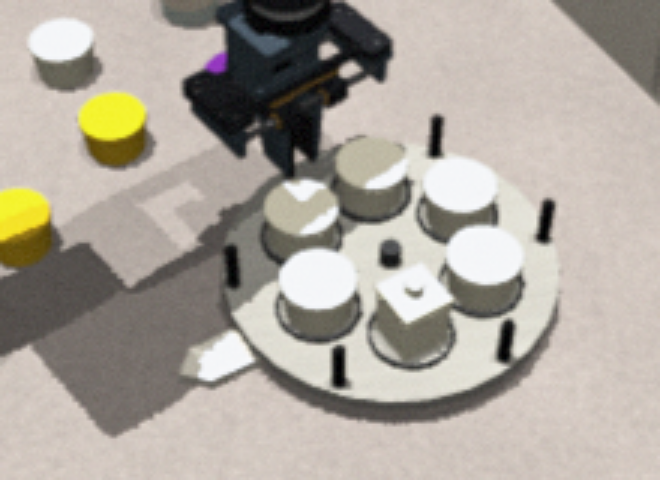

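The deck has turned about 55°, everything is standing, and the jar is now at crop (415,300). I'll continue.

```bash
python3 -m jog '0 0.004 -0.001 0 0 0.014;-0.001 0.019 -0.001 0 0 0.048;-0.003 0.034 -0.001 0 0 0.081;-0.005 0.049 -0.001 0 0 0.114;-0.008 0.063 -0.001 0 0 0.148;-0.012 0.078 -0.001 0 0 0.181;-0.016 0.092 -0.001 0 0 0.214;-0.022 0.106 -0.001 0 0 0.248;-0.028 0.119 -0.001 0 0 0.281;-0.034 0.133 -0.001 0 0 0.314;-0.042 0.146 -0.002 0 0 0.348;-0.05 0.158 -0.002 0 0 0.381;-0.058 0.17 -0.002 0 0 0.414;-0.068 0.182 -0.002 0 0 0.448;-0.078 0.193 -0.002 0 0 0.481;-0.088 0.203 -0.002 0 0 0.514;-0.099 0.213 -0.002 0 0 0.548;-0.111 0.223 -0.002 0 0 0.581;-0.123 0.232 -0.002 0 0 0.614;-0.135 0.24 -0.002 0 0 0.648'
cat > m.py <<'E'
from h import *
c=np.array([587.7,-23])
def meas(name):
    a=grab_frame("top");cv2.imwrite(f"pics/{name}.png",cv2.resize(a[115:265,262:394,::-1],None,fx=4,fy=4,interpolation=cv2.INTER_CUBIC))
    g=cv2.cvtColor(a,7)[110:260,262:394]
    n,l,st,k=cv2.connectedComponentsWithStats((g<70).astype(np.uint8))
    for i in range(1,n):
        if 12<st[i,4]<45:
            p=ray("top",k[i]+[262,110],60)[:2]-c;r=np.hypot(*p);f=np.degrees(np.arctan2(p[1],p[0]))
            if 130<r<150: print("post",round(r),round(f,1),"mod60",round(f%60,1))
    for d in tip_of("jar","top")[:2]:
        p=ray("top",d["location"],34)[:2]-c;print("jar",round(d["confidence"],2),np.round(np.hypot(*p)),np.degrees(np.arctan2(p[1],p[0])))
    p=np.array(state()["ee_pos"][:2])-c;print("tool",np.degrees(np.arctan2(p[1],p[0])),np.hypot(*p))
E
python3 -c "
from m import *
meas('t4')
rows([(*(c+142*np.array([np.cos(np.radians(f)),np.sin(np.radians(f))])),72,f) for f in (39,37,35,33.5,32,31,30.3)])"
```

```text
time_s: 7.5
ee_pos: [694.7, 70.5, 71.7]
ee_rot: [-179.9, 0.0, 40.9]
force: [-1.0, 1.1, -0.5]
gripper_width: 22.7
post 140 -16.3 mod60 43.7
post 140 -76.2 mod60 43.8
post 140 -136.6 mod60 43.4
jar 0.59 83.0 -165.58874707170887
tool 40.68581954481633 141.94901820471574
-0 0.008 -0 -0 0 0.022; -0.001 0.018 -0 -0 0 0.044; -0.001 0.028 -0 -0 0 0.066; -0.002 0.036 -0 -0 0 0.083; -0.003 0.043 -0 -0 0 0.1; -0.004 0.048 -0 -0 0 0.111; -0.005 0.051 -0 -0 0 0.119;
```

View pics/t4.png

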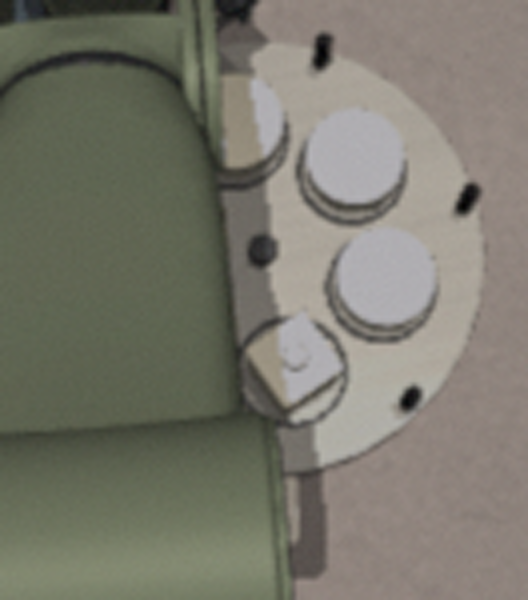

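The arm hides the left half of the deck. The jar is at crop (295,355), the posts at 43.6 mod 60, and the tool leads the post by 2.9°. It has about 11.4° left, so the tool should go to about 29.5°.

```bash
python3 -m jog '0 0.008 0 0 0 0.022;-0.001 0.018 0 0 0 0.044;-0.001 0.028 0 0 0 0.066;-0.002 0.036 0 0 0 0.083;-0.003 0.043 0 0 0 0.1;-0.004 0.048 0 0 0 0.111;-0.005 0.052 0 0 0 0.12;-0.005 0.055 0 0 0 0.128;-0.005 0.055 0 0 0 0.128;-0.005 0.055 0 0 0 0.128'
python3 -c "
from m import *
meas('t5')"
```

```text
time_s: 8.43
ee_pos: [711.7, 46.9, 72.0]
ee_rot: [180.0, -0.0, 29.5]
force: [0.2, -0.0, -0.4]
gripper_width: 22.8
post 139 -28.1 mod60 31.9
post 139 -88.1 mod60 31.9
post 140 -148.2 mod60 31.8
jar 0.63 83.0 -177.29230449813264
tool 29.451811461226118 142.45687547951903
```

Posts are at 31.85, which puts the jar at -178.1° against the pointer at -178°. I'll release, lift clear and check.

```bash
python3 -m jog '0 0 0 0 0 0;0 0 0 0 0 0;0 0 0 0 0 0;0 0 0 0 0 0;0 0 0 0 0 0;0 0 0 0 0 0;0 0 -0.03 0 0 0;0 0 -0.08 0 0 0;0 0 -0.15 0 0 0;0 0 -0.22 0 0 0;0 0 -0.29 0 0 0;0 0 -0.34 0 0 0;0 0 -0.36 0 0 0;0 0 -0.36 0 0 0' 0.3
python3 -c "
from h import *
rows([(450,350,250,60)])"
```

```text
time_s: 9.7
ee_pos: [712.8, 47.1, 255.3]
ee_rot: [179.8, -0.3, 29.5]
force: [0.4, -1.2, -0.5]
gripper_width: 59.5
-0.16 -0.786 0.007 0.003 -0.003 -0.339;
```

```bash
python3 -m jog '-0.16 -0.786 0 0 0 -0.34;-0.16 -0.786 0 0 0 -0.34;-0.16 -0.786 0 0 0 -0.34;-0.16 -0.786 0 0 0 -0.34;-0.16 -0.786 0 0 0 -0.34;-0.16 -0.786 0 0 0 -0.34;-0.16 -0.786 0 0 0 -0.34;-0.16 -0.786 0 0 0 -0.34;-0.16 -0.786 0 0 0 -0.34;-0.16 -0.786 0 0 0 -0.34;-0.16 -0.786 0 0 0 -0.34;-0.16 -0.786 0 0 0 -0.34;-0.16 -0.786 0 0 0 -0.34;-0.16 -0.786 0 0 0 -0.34;-0.16 -0.786 0 0 0 -0.34;-0.16 -0.786 0 0 0 -0.34'
python3 -c "
from m import *
meas('t6')"
```

```text
time_s: 11.03
ee_pos: [450.5, 349.0, 253.3]
ee_rot: [179.7, -0.2, 60.0]
force: [0.3, -0.4, 0.2]
gripper_width: 58.9
post 140 32.1 mod60 32.1
post 139 -28.1 mod60 31.9
post 139 -88.1 mod60 31.9
post 140 92.0 mod60 32.0
post 140 -148.2 mod60 31.8
post 139 152.0 mod60 32.0
jar 0.88 77.0 -171.52962726698996
tool 110.25272371141503 396.7986362579471
```

View pics/t6.png

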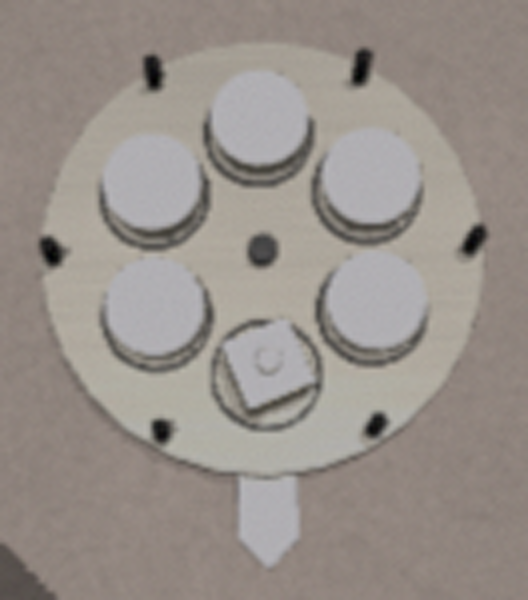

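The full view shows all pots seated and the jar above the pointer, with the knob at crop (268,358) and the tip at (268,567). The network's jar reading (-171.5°, r 77) disagrees with the posts, so I'll check it against the knob.

```bash
python3 -c "
from h import *
c=np.array([587.7,-23]);u=np.array([-207.5,-7.0]);u/=np.hypot(*u)
for cr,z in(((268,358),100),((269,366),96)):
  j=ray('top',(262+cr[0]/4,115+cr[1]/4),z)[:2]-c;print(j,j@u,u[0]*j[1]-u[1]*j[0])
grab_frame('side');print([(round(d['confidence'],2),np.round(ray('side',d['location'],34)[:2]-c)) for d in tip_of('jar','side')[:2]])
for q in('spare_pot','bottle','pan'): print(q,np.round(ray('top',tip_of(q,'top')[0]['location'],0)[:2]))
"
```

```text
[-82.45025545  -4.02425732] 82.53906025339602 1.2420963396473712
[-86.92753992  -4.76358852] 87.03872633267262 1.8300521554530262
[(0.72, array([-86., -16.]))]
spare_pot [ 556. -105.]
bottle [605. 415.]
pan [ 518. -461.]
```

The knob puts the jar about 1–2 mm off the pointer line. The side network read the jar about (-6,-9) mm off at the start as well, so its reading now is consistent with that. I'm handing in.

```bash
python3 -c "
from workcell import *
print(job_done())"
```

```text
the job is handed in; nothing more can be done
None
```

I straddled one rim post with the partly closed fingers and walked it about 127° clockwise at roughly 0.6 rad/s. Then I opened the jaws, lifted clear and handed the job in at about 11 s.

- **Alignment:** With the arm out of the way, all six posts put the jar's place at about -178°, matching the pointer at about -178°. The jar's knob read 1–2 mm off the pointer line, with 12 mm allowed.
- **State of the deck:** The posts read the same before and after I released, so the deck was at rest. The jar and all five pots looked upright in their rings.
- **Readings that disagreed:** The top network put the jar at -171.5° at the end, about 9 mm off the line. The side network put it about 13 mm off. I discounted both: the side one was off by a similar amount at the start, and the knob and posts agree with each other.
- **Other things on the table:** The bottle and pan re-measured within about 7 mm of the start. The network's last spare pot reading was on the carousel, so it is a misdetection and I have no final check on it. The arm went nowhere near it at table height.

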